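# Load the sample tubes into the station in reverse order

## Robot

A 6-joint arm with a two-finger parallel gripper is mounted at the origin on the work surface. World frame = base frame: x ahead of the robot, y to its left, z up, the work surface at z = 0. Lengths are in m, angles in rad, forces in N, time in s.
With the tool pointing down it reaches from about 0.35 to 0.975 m from the base axis. Payload 4.9 kg.
Tool frame: the origin (TCP) lies on the centre line of the jaws, within the pads' length; the fingertips stand manip.tcp_to_tips ahead of it and the grasp point (between the pads) is the TCP (manip.tcp_to_tips is the distance from the TCP to the fingertips, in m); y points along the fingers, z is the direction in which the jaws open and shut, and the axes are right-handed (so a half turn about y gives the same grasp; the last joint's range is limited). The gripper opens to 85 mm and grips with 20 to 120 N. Pads are 22 mm wide; open, the fingers measure 114 mm over their backs; the gripper's body (76 mm by 85 mm) begins 54 mm behind the grasp point. The pads swing forward as they close: fully open they stand 13 mm farther back than shut.
Start: joints at [1.14, 0.053, 1.613, -0, 1.476, -0.119], TCP at [0.192, 0.595, 0.217] pointing down, gripper open.
Joint ranges: [-3.01, 3.01], [-1.01, 2.22], [0.06, 2.58], [-1.02, 4.17], [0.09, 2.62], [-3.14, 3.14]. Speed limits (rad/s): [2.57, 2.57, 3.14, 3.14, 3.14, 3.14].

## Interface

Orientations are given as a unit quaternion [w, x, y, z].
In Python, from plant import manip gives the robot as it stands.
- The arm moves only by the tool apply_moves, never from a script. Its argument "moves" is a list of rows, each a list of 7 numbers: the gripper's target within -1 to 1 (shut at 1, half-way at 0, fully open at -1), then the shift along the tool's x, y, z in mm, then the turn, a rotation vector about the tool's x, y, z in degrees. A call has 1 to 20 rows; each row shifts and turns the commanded pose from where the row before left it, along the tool's axes as they then stand; what a row does not reach is not made up. A row lasts 1/10 s, in which the tool goes at most 50 mm and 8.59 degrees, less where a joint would pass 70% of its speed; a pose out of reach is approached as far as the arm can. A call with a gripper value outside its range is refused whole. The fingers move at their own pace and stop on an object; the grip force is fixed at half the most. Time passes only in rows, so rows that do not move let the fingers close. It gives the time, the measured TCP pose, the force and the opening at its end, in the units of the state.
- manip.state(): the state, without advancing time (a new reading comes with each control period).
- manip.grab_frame(name): name is "scene" or "side" or "wrist"; returns the picture (420x560x3 uint8, blue, green, red); there is no depth.
- manip.calibration(name): a dict with "mtx" (3x3 intrinsics, pixels), "T" (4x4, takes a point from camera to world coordinates); the wrist camera has in their place "T_tool_cam" (4x4, takes a point from camera to tool coordinates, whose origin is the TCP and whose axes are the tool frame's). Camera axes: x right, y down, z forward; pixel columns grow to the right and rows downward; lengths in m; the calibration is good to about 2 mm. A picture is of the moment at which its call begins: read the wrist's pose just before it. calibration takes no time and is no camera call.
- manip.job_done(): hands the job in, once; it reports no verdict.
The state is a dict: "time": time; "joint_pos": joint angles; "joint_vel": joint speeds; "joint_efforts": joint torques, N m; "tool_pos": TCP position; "tool_rot": TCP orientation; "contact_force": force on the tool from outside, world axes, zero at the start; "ft_torque": the same for the moment, N m; "gripper_width": opening from 0.0 (shut) to 1.0 (fully open).
Only numpy, scipy, OpenCV 4.12 (cv2) and the standard library are available. Lean on these libraries where they do the work, as an engineer would, in place of code of your own. Each camera call takes 0.05 s, during which the arm holds its last target. There are 200 camera calls.

## Task

Move the four sample tubes from the aluminium carrier into the four wells of the cream station, one tube to a well, in reverse order: the tube that stands at the carrier's left end goes into the station's rightmost well, the next one into the well beside it, and so on, until the tube from the carrier's right end stands in the leftmost well (left and right as seen from the robot's base). Keep the tubes upright, set them down gently without dropping them, and leave each standing on the floor of its well.

Things in the scene. Friction and masses are not known exactly. Their poses are not given: they have to be found in the camera images.
- tube_a: loose milky sample tube, upright, 56 to 112 g: a straight cylinder 38 mm across from the foot up to 102 mm, with a flat white lid with a small tab sticking out 35 mm from the axis; 104 mm tall in all. Origin: centre of its underside; z up along its axis. Grip it anywhere on the straight part, for example 75 mm above the foot. At the start it stands in cup_a.
- tube_b: loose milky sample tube, upright, 56 to 112 g: a straight cylinder 38 mm across from the foot up to 102 mm, with a white domed lid; 116 mm tall in all. Origin: centre of its underside; z up along its axis. Grip it anywhere on the straight part, for example 75 mm above the foot. At the start it stands in cup_b.
- tube_c: loose milky sample tube, upright, 56 to 112 g: a straight cylinder 38 mm across from the foot up to 102 mm, with a flat white lid with a thin grey spout (12 mm across) standing up in its middle; 116 mm tall in all. Origin: centre of its underside; z up along its axis. Grip it anywhere on the straight part, for example 75 mm above the foot. At the start it stands in cup_c.
- tube_d: loose milky sample tube, upright, 56 to 112 g: a straight cylinder 38 mm across from the foot up to 102 mm, with a white lid with a grey cross-shaped grip (34 mm) on top; 114 mm tall in all. Origin: centre of its underside; z up along its axis. Grip it anywhere on the straight part, for example 75 mm above the foot. At the start it stands in cup_d.
- cup_a: fixed shallow round grey cup on the carrier, in which tube_a stands at the start (it stays on the carrier and so marks where tube_a came from): 58 mm outside, 52 mm inside, 14 mm high, floor 4 mm thick. Origin: centre of its underside. Which of the carrier's four places it has changes from start to start.
- cup_b: fixed shallow round grey cup on the carrier, in which tube_b stands at the start (it stays on the carrier and so marks where tube_b came from): 58 mm outside, 52 mm inside, 14 mm high, floor 4 mm thick. Origin: centre of its underside. Which of the carrier's four places it has changes from start to start.
- cup_c: fixed shallow round grey cup on the carrier, in which tube_c stands at the start (it stays on the carrier and so marks where tube_c came from): 58 mm outside, 52 mm inside, 14 mm high, floor 4 mm thick. Origin: centre of its underside. Which of the carrier's four places it has changes from start to start.
- cup_d: fixed shallow round grey cup on the carrier, in which tube_d stands at the start (it stays on the carrier and so marks where tube_d came from): 58 mm outside, 52 mm inside, 14 mm high, floor 4 mm thick. Origin: centre of its underside. Which of the carrier's four places it has changes from start to start.
- carrier: fixed aluminium transport carrier 85 (x) by 260 (y) by 20 mm, lugs to 36 mm at its ends; on its top the four cups in a row, undersides at z = 20 mm, at x = 0, y = 97.5, 32.5, -32.5, -97.5 mm. Origin: centre of underside; x away from the robot, +y its left end as seen from the robot's base. Yaw within 25 degrees; left or right of the table's middle.
- station: fixed cream station: block 85 (x) by 260 (y) by 30 mm with four round wells in its top, 53 mm across, 12 mm deep (dark floors at z = 18 mm), at x = 0, y = 97.5, 32.5, -32.5, -97.5 mm; behind them (x 42 to 92) a console 55 mm high, its domes to 84. Origin: centre of the block's underside; x away from the robot, +y its left end as seen from the base. Yaw within 25 degrees; opposite side to carrier.

How it is judged:
At the end, for the whole second after the job is handed in: Every tube stands released, at rest, upright within 0.1 rad, foot within 6 mm of the well floor's height and 12 mm of the well's centre along both station axes, in reverse order: a tube whose cup is at y on the carrier is in the well at -y on the station (((y of cup_a in the frame of carrier between 0.0825 and 0.1125 m and y of tube_a in the frame of station between -0.1095 and -0.0855 m) or (y of cup_a in the frame of carrier between 0.0175 and 0.0475 m and y of tube_a in the frame of station between -0.0445 and -0.0205 m) or (y of cup_a in the frame of carrier between -0.0475 and -0.0175 m and y of tube_a in the frame of station between 0.0205 and 0.0445 m) or (y of cup_a in the frame of carrier between -0.1125 and -0.0825 m and y of tube_a in the frame of station between 0.0855 and 0.1095 m)) and x of tube_a in the frame of station between -0.012 and 0.012 m and z of tube_a in the frame of station between 0.012 and 0.024 m and angle between each of tube_a, tube_b, tube_c, tube_d's own z axis and vertical below 0.1 rad and linear speed of each of tube_a, tube_b, tube_c, tube_d below 0.03 m/s and angular speed of each of tube_a, tube_b, tube_c, tube_d below 0.3 rad/s and ((y of cup_b in the frame of carrier between 0.0825 and 0.1125 m and y of tube_b in the frame of station between -0.1095 and -0.0855 m) or (y of cup_b in the frame of carrier between 0.0175 and 0.0475 m and y of tube_b in the frame of station between -0.0445 and -0.0205 m) or (y of cup_b in the frame of carrier between -0.0475 and -0.0175 m and y of tube_b in the frame of station between 0.0205 and 0.0445 m) or (y of cup_b in the frame of carrier between -0.1125 and -0.0825 m and y of tube_b in the frame of station between 0.0855 and 0.1095 m)) and x of tube_b in the frame of station between -0.012 and 0.012 m and z of tube_b in the frame of station between 0.012 and 0.024 m and ((y of cup_c in the frame of carrier between 0.0825 and 0.1125 m and y of tube_c in the frame of station between -0.1095 and -0.0855 m) or (y of cup_c in the frame of carrier between 0.0175 and 0.0475 m and y of tube_c in the frame of station between -0.0445 and -0.0205 m) or (y of cup_c in the frame of carrier between -0.0475 and -0.0175 m and y of tube_c in the frame of station between 0.0205 and 0.0445 m) or (y of cup_c in the frame of carrier between -0.1125 and -0.0825 m and y of tube_c in the frame of station between 0.0855 and 0.1095 m)) and x of tube_c in the frame of station between -0.012 and 0.012 m and z of tube_c in the frame of station between 0.012 and 0.024 m and ((y of cup_d in the frame of carrier between 0.0825 and 0.1125 m and y of tube_d in the frame of station between -0.1095 and -0.0855 m) or (y of cup_d in the frame of carrier between 0.0175 and 0.0475 m and y of tube_d in the frame of station between -0.0445 and -0.0205 m) or (y of cup_d in the frame of carrier between -0.0475 and -0.0175 m and y of tube_d in the frame of station between 0.0205 and 0.0445 m) or (y of cup_d in the frame of carrier between -0.1125 and -0.0825 m and y of tube_d in the frame of station between 0.0855 and 0.1095 m)) and x of tube_d in the frame of station between -0.012 and 0.012 m and z of tube_d in the frame of station between 0.012 and 0.024 m); the robot touches nothing.
It fails at once if a tube is tipped over (more than 35 degrees from upright) (angle between any of tube_a, tube_b, tube_c, tube_d's own z axis and vertical above 0.61 rad).
It fails at once if a tube is dropped (let go and falling faster than 0.7 m/s, a fall of about 25 mm) ((contact force between the fingers and tube_a below 0.05 N and linear speed of tube_a above 0.7 m/s) or (contact force between the fingers and tube_b below 0.05 N and linear speed of tube_b above 0.7 m/s) or (contact force between the fingers and tube_c below 0.05 N and linear speed of tube_c above 0.7 m/s) or (contact force between the fingers and tube_d below 0.05 N and linear speed of tube_d above 0.7 m/s)).
It also fails if it takes over 128 s, if anything falls off the work surface, if the arm or the gripper's body presses on something with over 40 N, if the wrist force passes 120 N, or if a joint passes its speed limit or range.

## Working session

There is one attempt and no reset: what is moved stays moved. The work goes in short steps, Python scripts to look and compute and a tool call to move; the robot and the scene stay as the last step left them, time stands still between calls to the robot, and variables do not carry over. Pictures are saved under pics/ and viewed, about 12 in all and at most 16, crops included, and the job is handed in when it is done.

Besides the shell and the picture viewer there is one more tool, called after "Request:" by a JSON object that holds its "api" and its "payload", one argument or row to a line. apply_moves: Moves the arm, as the interface text tells. Its arguments: {"type":"object","properties":{"moves":{"type":"array","items":{"type":"array","items":{"type":"number"}}}},"required":["moves"]}

```bash
ls; mkdir -p pics; python3 - <<'E'
from plant import manip
import cv2
print(manip.state()); print(manip.tcp_to_tips)
for n in("scene","side","wrist"):
    c=manip.calibration(n);print(n,{k:v.round(4).tolist() for k,v in c.items() if hasattr(v,'round')})
    cv2.imwrite(f"pics/{n}0.png",manip.grab_frame(n))
E
```

```text
pics
{'time': 0.0, 'joint_pos': array([ 1.14001156e+00,  5.33673127e-02,  1.61434071e+00,  2.59054326e-05,
        1.47598354e+00, -1.19003707e-01]), 'joint_vel': array([-4.07956033e-04,  1.35305139e-03,  3.37894264e-04,  9.32892171e-04,
        6.77732515e-05, -6.70194970e-04]), 'joint_efforts': array([ 1.64240964e-04, -3.93683481e+01, -3.70174563e+01, -1.29290979e-04,
        7.23894249e-03,  5.08069533e-07]), 'tool_pos': array([0.19143478, 0.59425785, 0.21522866]), 'tool_rot': array([-0.6978199 ,  0.69924338, -0.10999634,  0.10957592]), 'contact_force': array([ 0.45391035,  0.0894545 , -0.68138927]), 'ft_torque': array([0.02239369, 0.01047494, 0.00830245]), 'gripper_width': 0.9989556902510621}
0.019
scene {'mtx': [[446.5454, 0.0, 284.5073], [0.0, 446.5454, 208.5023], [0.0, 0.0, 1.0]], 'T': [[-0.6396, 0.6044, -0.4749, 0.9739], [0.7685, 0.5162, -0.3782, 0.3354], [0.0165, -0.6068, -0.7947, 0.8105], [0.0, 0.0, 0.0, 1.0]]}
side {'mtx': [[489.7505, 0.0, 274.3433], [0.0, 489.7505, 215.2821], [0.0, 0.0, 1.0]], 'T': [[0.9823, -0.1406, 0.1235, 0.4003], [-0.1872, -0.7409, 0.645, -0.6382], [0.0008, -0.6567, -0.7541, 0.8269], [0.0, 0.0, 0.0, 1.0]]}
wrist {'mtx': [[326.8565, 0.0, 279.8462], [0.0, 326.8565, 203.6177], [0.0, 0.0, 1.0]], 'T_tool_cam': [[-0.0, 0.9538, 0.3006, -0.0764], [-0.0003, -0.3006, 0.9538, -0.1582], [1.0, -0.0001, 0.0003, -0.0003], [0.0, 0.0, 0.0, 1.0]]}
```

View pics/scene0.png

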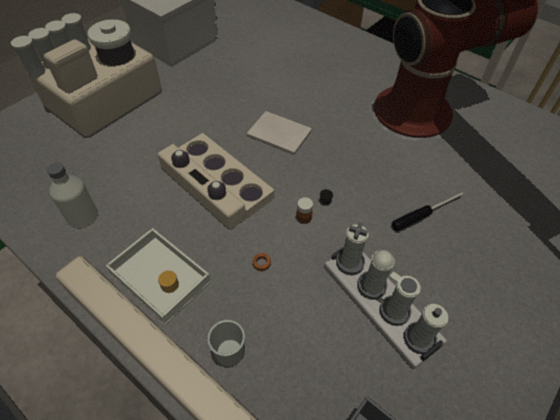

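View pics/side0.png

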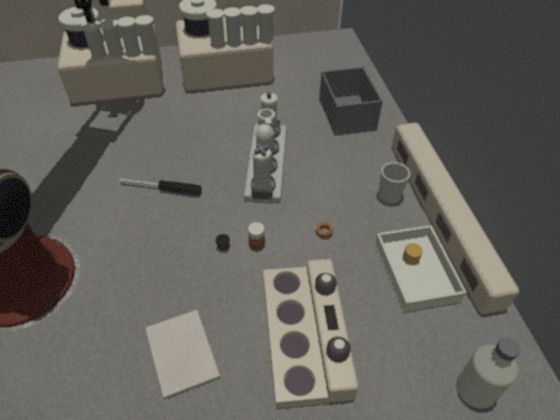

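The scene view shows the carrier on the robot's left. From its right end to its left end it holds d at about (355,245), b (378,270), a (400,298) and c (428,328). The station is on the right, with its wells running from about (197,148) to (251,192). The side view agrees, with wells from (287,282) to (299,380).

```bash
cat > h.py <<'E'
import numpy as np, cv2
from plant import manip
from scipy.spatial.transform import Rotation as R
def Rt(s): return R.from_quat(np.roll(s['tool_rot'],-1)).as_matrix()
def pose(name,s=None):
    c=manip.calibration(name)
    if name!='wrist': return c['mtx'],c['T']
    s=s or manip.state(); T=np.eye(4); T[:3,:3]=Rt(s); T[:3,3]=s['tool_pos']
    return c['mtx'],T@c['T_tool_cam']
def ray(P,uv):
    K,T=P; d=T[:3,:3]@np.linalg.solve(K,[uv[0],uv[1],1.]); return T[:3,3],d/np.linalg.norm(d)
def onz(P,uv,z):
    o,d=ray(P,uv); return o+d*(z-o[2])/d[2]
def tri(Ps,uvs):
    A=np.zeros((3,3));b=np.zeros(3)
    for P,uv in zip(Ps,uvs):
        o,d=ray(P,uv); M=np.eye(3)-np.outer(d,d); A+=M;b+=M@o
    return np.linalg.solve(A,b)
def proj(P,X):
    K,T=P; p=K@(T[:3,:3].T@(np.asarray(X)-T[:3,3])); return p[:2]/p[2]
E
python3 - <<'E'
from h import *
S,D=pose('scene'),pose('side')
for n,u,v in (('w1',(197,148),(299,380)),('w2',(214,162),(295,345)),('w3',(232,177),(291,312)),('w4',(251,192),(287,282))):
    print(n,onz(S,u,.02).round(3),onz(D,v,.02).round(3))
for n,u,v in (('d',(357,231),(263,153)),('c',(436,310),(269,98))):
    print(n,tri([S,D],[u,v]).round(3))
s=manip.state();print(Rt(s).round(3))
E
```

```text
w1 [ 0.497 -0.326  0.02 ] [ 0.504 -0.318  0.02 ]
w2 [ 0.504 -0.26   0.02 ] [ 0.511 -0.255  0.02 ]
w3 [ 0.51  -0.194  0.02 ] [ 0.518 -0.189  0.02 ]
w4 [ 0.515 -0.129  0.02 ] [ 0.524 -0.122  0.02 ]
d [0.521 0.144 0.125]
c [0.569 0.333 0.127]
[[ 0.952 -0.001  0.307]
 [-0.307 -0.001  0.952]
 [-0.    -1.    -0.002]]
```

View pics/wrist0.png

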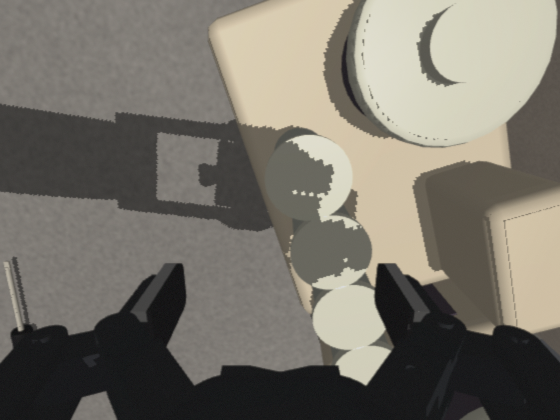

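The near wells come out at about (0.50,-0.32) to (0.52,-0.125). From left to right on the carrier the tubes are c, a, b, d. I'll raise the arm and look at the carrier from above, with the jaws turned across the row.

Request:
{"api": "apply_moves", "payload": {
  "moves": [
    [-1,0,-45,0,0,0,0],
    [-1,0,-45,0,0,0,0],
    [-1,0,-25,0,0,0,0],
    [-1,41,0,-27,0,0,0],
    [-1,41,0,-27,0,0,0],
    [-1,41,0,-27,0,0,0],
    [-1,41,0,-27,0,0,0],
    [-1,41,0,-27,0,0,0],
    [-1,41,0,-27,0,0,0],
    [-1,41,0,-27,0,0,0],
    [-1,41,0,-27,0,0,0],
    [-1,41,0,-27,0,0,0],
    [-1,41,0,-27,0,0,0],
    [-1,41,0,-27,0,0,0]
  ]
}}

```text
time: 1.55
tool_pos: [0.5307, 0.172, 0.3313]
tool_rot: [0.699, -0.698, 0.11, -0.11]
contact_force: [0.2, 0.9, -0.3]
gripper_width: 1.003
```

Request:
{"api": "apply_moves", "payload": {
  "moves": [
    [-1,0,0,0,0,8.5,0],
    [-1,0,0,0,0,8.5,0],
    [-1,0,0,0,0,8.5,0],
    [-1,0,0,0,0,8.5,0],
    [-1,0,0,0,0,8.5,0],
    [-1,0,0,0,0,8.5,0],
    [-1,0,0,0,0,8.5,0],
    [-1,0,0,0,0,8.5,0],
    [-1,0,0,0,0,8.5,0],
    [-1,0,0,0,0,8.5,0],
    [-1,0,0,0,0,1,0],
    [-1,0,0,0,0,0,0],
    [-1,0,0,0,0,0,0]
  ]
}}

```text
time: 2.85
tool_pos: [0.5298, 0.1738, 0.3313]
tool_rot: [0.436, -0.437, 0.556, -0.556]
contact_force: [0.3, 0.2, -0.1]
gripper_width: 0.998
```

```bash
python3 - <<'E'
from h import *
s=manip.state();im=manip.grab_frame('wrist');cv2.imwrite('pics/w1.png',im)
import pickle;pickle.dump((im,s),open('w1.pkl','wb'));print(s['tool_pos'],Rt(s).round(3).tolist(),s['joint_pos'].round(2))
E
```

```text
[0.52979361 0.17381113 0.33133   ] [[-0.238, -0.0, 0.971], [-0.971, -0.0, -0.238], [0.0, -1.0, -0.0]] [ 0.18 -0.15  1.62 -0.    1.67  0.42]
```

View pics/w1.png

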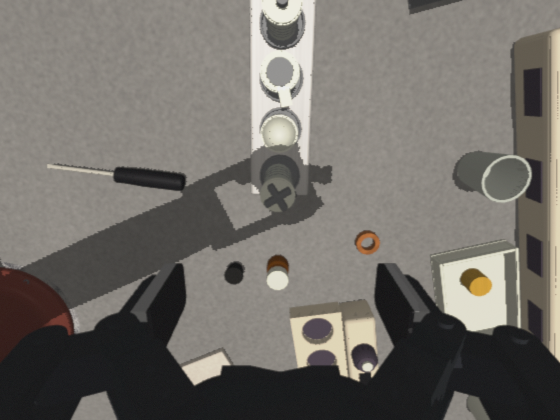

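The close view shows lid centres at a (281,75), b dome (280,131), d cross (277,195) and c spout (281,2). The lid tab on a points along the row, so it's clear of the jaws. Two station wells are visible at the bottom.

```bash
python3 - <<'E'
from h import *
import pickle
im,s=pickle.load(open('w1.pkl','rb'));W=pose('wrist',s);S=pose('scene');D=pose('side')
for n,u,z in (('c',(281,2),.140),('a',(281,75),.126),('b',(280,131),.130),('d',(277,195),.135)):
    print(n,onz(W,u,z).round(4))
print('w4',onz(W,(318,330),.02).round(4))
print('d tri',tri([W,S,D],[(277,195),(357,231),(263,153)]).round(4))
# carrier long edges where bright, rows 30..180
g=im.min(2)
for r in (38,100,160): 
    print(r,np.where(g[r,235:330]>150)[0][[0,-1]]+235)
pe=[onz(W,(u,v),.02) for u,v in((251,20),(313,20),(252,190),(306,190))];print(np.round(pe,4))
E
```

```text
c [0.5703 0.3336 0.14  ]
a [0.5555 0.2724 0.126 ]
b [0.541  0.2177 0.13  ]
d [0.521  0.1502 0.135 ]
w4 [ 0.5225 -0.1323  0.02  ]
d tri [0.5209 0.1455 0.1238]
38 [250 313]
100 [251 310]
160 [303 308]
[[0.5356 0.3523 0.02  ]
 [0.6126 0.3335 0.02  ]
 [0.4777 0.1347 0.02  ]
 [0.5557 0.1156 0.02  ]]
```

Request:
{"api": "apply_moves", "payload": {
  "moves": [
    [-1,-42,20,0,0,0,0],
    [-1,-41,25,0,0,0,0],
    [-1,-41,25,0,0,0,0],
    [-1,-41,25,1,0,1,0],
    [-1,0,0,0,0,0,0],
    [-1,0,0,0,0,0,0],
    [-1,0,0,0,0,0,0]
  ]
}}

```text
time: 3.6
tool_pos: [0.5709, 0.3333, 0.2379]
tool_rot: [-0.432, 0.43, -0.56, 0.561]
contact_force: [0.5, -0.6, -0.1]
gripper_width: 0.998
```

```bash
python3 - <<'E'
from h import *
s=manip.state();im=manip.grab_frame('wrist');cv2.imwrite('pics/w2.png',im)
import pickle;pickle.dump((im,s),open('w2.pkl','wb'));print(s['tool_pos'],Rt(s).round(3).tolist())
E
```

```text
[0.57092246 0.33329961 0.23793673] [[-0.257, 0.002, 0.967], [-0.967, 0.0, -0.257], [-0.001, -1.0, 0.002]]
```

View pics/w2.png

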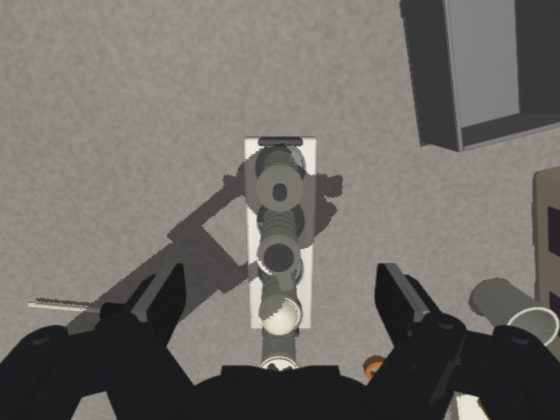

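c's lid is at (280,188) with the spout at (280,192), a is at (279,254), and b's dome is at (281,316). The carrier edges lie at columns 247 and 316.

```bash
python3 - <<'E'
from h import *
import pickle
im,s=pickle.load(open('w2.pkl','rb'));W=pose('wrist',s);Rm=Rt(s)
for n,u,z in (('c',(280,188),.126),('cs',(280,192),.140),('a',(279,254),.128),('b',(281,317),.126),('edgeL',(247,142),.02),('edgeR',(316,142),.02)):
    p=onz(W,u,z); print(n,p.round(4),'tool mm',(Rm.T@(p-s['tool_pos'])*1e3).round(1))
E
```

```text
c [0.5731 0.3385 0.126 ] tool mm [ -5.5 111.9   0.6]
cs [0.5732 0.3388 0.14  ] tool mm [-5.8 97.9  0.6]
a [0.5566 0.2796 0.128 ] tool mm [ 55.6 109.9  -0.3]
b [0.5408 0.2129 0.126 ] tool mm [124.2 111.8   1.6]
edgeL [0.5436 0.3734 0.02  ] tool mm [-31.6 217.9 -37.1]
edgeR [0.6196 0.3533 0.02  ] tool mm [-31.6 218.   41.5]
```

Request:
{"api": "apply_moves", "payload": {
  "moves": [
    [-1,-4,20,1,0,0,0],
    [-1,0,30,0,0,0,0],
    [-1,0,30,0,0,0,0],
    [-1,0,30,0,0,0,0],
    [-1,0,22,0,0,0,0],
    [-1,0,0,0,0,0,0],
    [0.3,0,0,0,0,0,0],
    [0.3,0,0,0,0,0,0],
    [0.3,0,0,0,0,0,0],
    [0.3,0,0,0,0,0,0],
    [0.3,0,0,0,0,0,0],
    [0.3,0,0,0,0,0,0],
    [0.3,0,0,0,0,0,0],
    [0.3,0,0,0,0,0,0]
  ]
}}

```text
time: 5.05
tool_pos: [0.5738, 0.3382, 0.1075]
tool_rot: [-0.433, 0.43, -0.56, 0.561]
contact_force: [-1.9, -0.1, 5.8]
gripper_width: 0.393
```

Request:
{"api": "apply_moves", "payload": {
  "moves": [
    [1,0,0,0,0,0,0],
    [1,0,0,0,0,0,0],
    [1,0,-10,0,0,0,0],
    [1,0,-30,0,0,0,0],
    [1,0,-40,0,0,0,0],
    [1,0,-40,0,0,0,0],
    [1,0,-30,0,0,0,0],
    [1,0,0,0,0,0,0]
  ]
}}

```text
time: 5.85
tool_pos: [0.5749, 0.3385, 0.2623]
tool_rot: [-0.435, 0.427, -0.559, 0.561]
contact_force: [0.9, 0.1, 0.1]
gripper_width: 0.394
```

Request:
{"api": "apply_moves", "payload": {
  "moves": [
    [1,20,0,3,0,0,0],
    [1,37,0,6,0,0,0],
    [1,45,0,6,0,0,0],
    [1,45,0,7,0,0,0],
    [1,45,0,7,0,0,0],
    [1,45,0,7,0,0,0],
    [1,45,0,7,0,0,0],
    [1,45,0,7,0,0,0],
    [1,45,0,7,0,0,0],
    [1,45,0,7,0,0,0],
    [1,45,0,7,0,0,0],
    [1,45,0,7,0,0,0],
    [1,45,0,7,0,0,0],
    [1,45,0,7,0,0,0],
    [1,40,0,6,0,-3,0],
    [1,20,0,3,0,-3,0],
    [1,0,0,0,0,-3,0],
    [1,0,0,0,0,0,0],
    [1,0,0,0,0,0,0],
    [1,0,0,0,0,0,0]
  ]
}}

```text
time: 7.85
tool_pos: [0.502, -0.323, 0.2536]
tool_rot: [0.474, -0.474, 0.525, -0.524]
contact_force: [-0.5, 0.5, -0.7]
gripper_width: 0.389
```

```bash
python3 - <<'E'
from h import *
s=manip.state();im=manip.grab_frame('wrist');cv2.imwrite('pics/w3.png',im)
import pickle;pickle.dump((im,s),open('w3.pkl','wb'));print(s['tool_pos'],Rt(s).round(3).tolist(),s['gripper_width'],s['contact_force'])
E
```

```text
[ 0.50203689 -0.32298975  0.2536449 ] [[-0.102, -0.001, 0.995], [-0.995, 0.001, -0.102], [-0.001, -1.0, -0.001]] 0.3890271956695535 [-0.51248687  0.49158499 -0.7224942 ]
```

View pics/w3.png

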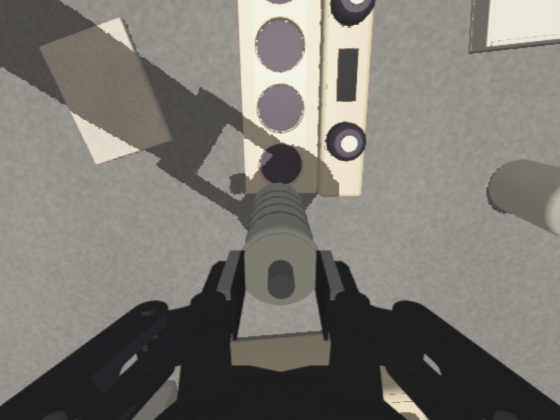

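The wells are at w1 (281,163), w2 (280,107) and w3 (280,45). The tube is held straight between the fingers. Next I'll fit the dark well outlines.

```bash
python3 - <<'E'
from h import *
import pickle
im,s=pickle.load(open('w3.pkl','rb'));W=pose('wrist',s);Rm=Rt(s)
print([im[r,280].tolist() for r in (45,107,150,185)], im[107,250].tolist(), im[75:84,280].tolist(), im[128:140,280].max(1))
g=im.max(2).astype(int)
for name,(u,v),rad in(('w1',(281,163),30),('w2',(280,107),34),('w3',(280,45),34)):
    hull=[]
    m=np.zeros(g.shape,np.uint8); lo=im[...,2].astype(int)-im[...,0]  # cream: red>blue ; purple: red<=blue
    m[(lo<8)]=1; c=np.zeros_like(m); cv2.circle(c,(u,v),rad,1,-1); m&=c
    k=cv2.findContours(m,cv2.RETR_EXTERNAL,cv2.CHAIN_APPROX_NONE)[0]; k=max(k,key=cv2.contourArea)
    e=cv2.fitEllipse(cv2.convexHull(k))
    for z in(.018,.03):
        p=onz(W,e[0],z); print(name,np.round(e[0]+e[1],1),p.round(4),'tool mm',(Rm.T@(p-s['tool_pos'])*1e3).round(1))
for u in((250,190),(319,190)): 
    p=onz(W,u,.03); print((Rm.T@(p-s['tool_pos'])*1e3).round(1))
E
```

```text
[[133, 123, 136], [127, 119, 131], [52, 46, 51], [92, 98, 96]] [215, 233, 240] [[229, 242, 242], [229, 242, 242], [229, 242, 242], [229, 242, 242], [229, 242, 242], [228, 241, 242], [229, 242, 242], [226, 240, 241], [174, 200, 210]] [126 125 125 135 131 181 238 242 242 243 243 241]
w1 [280.4 168.8  41.8  50.7] [ 0.5024 -0.3259  0.018 ] tool mm [  3.  235.6   1. ]
w1 [280.4 168.8  41.8  50.7] [ 0.5027 -0.3235  0.03  ] tool mm [  0.6 223.6   1. ]
w2 [280.  107.6  42.5  44.5] [ 0.5092 -0.2545  0.018 ] tool mm [-68.7 235.7   0.4]
w2 [280.  107.6  42.5  44.5] [ 0.5093 -0.2542  0.03  ] tool mm [-69.  223.7   0.4]
w3 [279.5  45.8  45.1  49.8] [ 0.5154 -0.1897  0.018 ] tool mm [-1.338e+02  2.357e+02 -1.000e-01]
w3 [279.5  45.8  45.1  49.8] [ 0.5153 -0.1914  0.03  ] tool mm [-132.1  223.7   -0. ]
[ 26.6 223.7 -35.8]
[ 26.6 223.6  47.6]
```

Request:
{"api": "apply_moves", "payload": {
  "moves": [
    [1,-3,20,1,0,0,0],
    [1,0,35,0,0,0,0],
    [1,0,35,0,0,0,0],
    [1,0,30,0,0,0,0],
    [1,0,15,0,0,0,0],
    [1,0,10,0,0,0,0],
    [1,0,3,0,0,0,0],
    [1,0,0,0,0,0,0],
    [1,0,0,0,0,0,0]
  ]
}}

```text
time: 8.8
tool_pos: [0.5048, -0.3215, 0.1084]
tool_rot: [-0.474, 0.474, -0.524, 0.526]
contact_force: [0.5, -0.2, -1.9]
gripper_width: 0.395
```

Request:
{"api": "apply_moves", "payload": {
  "moves": [
    [1,0,3,0,0,0,0],
    [1,0,2,0,0,0,0],
    [1,0,0,0,0,0,0]
  ]
}}

```text
time: 9.1
tool_pos: [0.5039, -0.3209, 0.1017]
tool_rot: [-0.474, 0.474, -0.525, 0.525]
contact_force: [-0.4, -0.3, -0.4]
gripper_width: 0.394
```

Request:
{"api": "apply_moves", "payload": {
  "moves": [
    [1,0,2,0,0,0,0],
    [1,0,0,0,0,0,0]
  ]
}}

```text
time: 9.3
tool_pos: [0.5043, -0.3216, 0.1016]
tool_rot: [-0.474, 0.474, -0.524, 0.526]
contact_force: [-2.4, 0.8, 6.5]
gripper_width: 0.391
```

Request:
{"api": "apply_moves", "payload": {
  "moves": [
    [-0.2,0,0,0,0,0,0],
    [-0.2,0,0,0,0,0,0],
    [-0.2,0,0,0,0,0,0],
    [-0.2,0,0,0,0,0,0],
    [-0.2,0,-8,0,0,0,0],
    [-0.2,0,-20,0,0,0,0],
    [-0.2,0,-40,0,0,0,0],
    [-0.2,0,-45,0,0,0,0],
    [-0.2,0,-35,0,0,0,0],
    [-0.2,0,0,0,0,0,0],
    [-0.2,0,0,0,0,0,0]
  ]
}}

```text
time: 10.4
tool_pos: [0.5043, -0.3211, 0.2493]
tool_rot: [-0.474, 0.474, -0.524, 0.526]
contact_force: [-0.4, -0.1, -0.3]
gripper_width: 0.597
```

```bash
python3 - <<'E'
from h import *
s=manip.state();im=manip.grab_frame('wrist');cv2.imwrite('pics/w4.png',im)
import pickle;pickle.dump((im,s),open('w4.pkl','wb'));print(s['tool_pos'],Rt(s).round(3).tolist(),s['gripper_width'],s['contact_force'])
E
```

```text
[ 0.50429556 -0.3211342   0.24929787] [[-0.102, 0.002, 0.995], [-0.995, -0.002, -0.102], [0.002, -1.0, 0.003]] 0.5967686454137942 [-0.41790753 -0.13209639 -0.33781891]
```

View pics/w4.png

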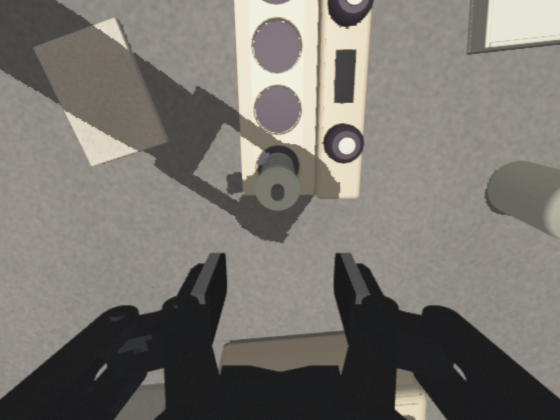

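c now stands in w1, with its lid at (278,186). It sits centred in the well.

```bash
python3 - <<'E'
from h import *
import pickle
im,s=pickle.load(open('w4.pkl','rb'));W=pose('wrist',s);Rm=Rt(s)
def t(p):return (Rm.T@(p-s['tool_pos'])*1e3).round(1)
for n,u,z in(('c lid',(278,186),.12),('spout',(278,192),.134),('w2',(277.5,109),.026),('w3',(277,46),.026),('edge',(278,193),.03)):
    p=onz(W,u,z);print(n,p.round(4),t(p))
for n,X in(('a',(.556,.275)),('b',(.540,.213)),('d',(.521,.147)),('w2',(.5092,-.2544)),('w3',(.5154,-.1905)),('w4',(.5216,-.126))):
    print(n,(Rm.T@(np.array([*X,s['tool_pos'][2]])-s['tool_pos'])*1e3).round(0))
E
```

```text
c lid [ 0.5036 -0.3186  0.12  ] [ -2.7 129.3  -1.3]
spout [ 0.5035 -0.3203  0.134 ] [ -0.9 115.3  -1.2]
w2 [ 0.5094 -0.2542  0.026 ] [-67.5 223.2  -2.3]
w3 [ 0.5156 -0.1902  0.026 ] [-131.8  223.1   -2.7]
edge [ 0.4999 -0.3504  0.03  ] [ 29.2 219.3  -1.9]
a [-598.   -1.   -9.]
b [-535.   -1.  -19.]
d [-467.   -1.  -31.]
w2 [-67.  -0.  -2.]
w3 [-131.   -0.   -2.]
w4 [-196.   -0.   -3.]
```

Request:
{"api": "apply_moves", "payload": {
  "moves": [
    [-1,-30,0,0,0,0,0],
    [-1,-45,0,-1,0,0,0],
    [-1,-45,0,-1,0,0,0],
    [-1,-45,0,-1,0,0,0],
    [-1,-45,0,-1,0,0,0],
    [-1,-45,0,-1,0,0,0],
    [-1,-45,0,-1,0,0,0],
    [-1,-45,0,-1,0,0,0],
    [-1,-45,0,-1,0,0,0],
    [-1,-45,0,-1,0,0,0],
    [-1,-45,0,0,0,0,0],
    [-1,-45,0,0,0,0,0],
    [-1,-45,0,0,0,0,0],
    [-1,-30,0,0,0,0,0],
    [-1,0,0,0,0,4.5,0],
    [-1,0,0,0,0,4.5,0],
    [-1,0,0,0,0,0,0],
    [-1,0,0,0,0,0,0]
  ]
}}

```text
time: 12.25
tool_pos: [0.5554, 0.2767, 0.2456]
tool_rot: [0.431, -0.433, 0.56, -0.56]
contact_force: [0.1, -0.4, -0.7]
gripper_width: 1.001
```

```bash
python3 - <<'E'
from h import *
s=manip.state();im=manip.grab_frame('wrist');cv2.imwrite('pics/w5.png',im)
import pickle;pickle.dump((im,s),open('w5.pkl','wb'));print(s['tool_pos'],Rt(s).round(3).tolist(),s['gripper_width'],s['contact_force'])
E
```

```text
[0.55541029 0.27668624 0.24561   ] [[-0.255, -0.003, 0.967], [-0.967, -0.001, -0.255], [0.002, -1.0, -0.003]] 1.000643917222599 [ 0.08820976 -0.43555505 -0.7412987 ]
```

View pics/w5.png

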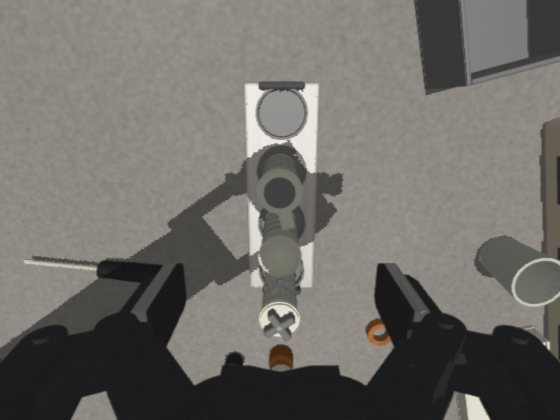

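a's lid is at (280,190), with its tab along the row. b is at (281,254) and d at (279,322). The empty cup_c is centred at (282,112).

```bash
python3 - <<'E'
from h import *
import pickle
im,s=pickle.load(open('w5.pkl','rb'));W=pose('wrist',s);Rm=Rt(s)
for n,u,z in(('a',(280,190),.127),('b',(281,254),.126),('bapex',(281,257),.14),('d',(279,322),.135),('cupc',(282,112),.034)):
    p=onz(W,u,z);print(n,p.round(4),(Rm.T@(p-s['tool_pos'])*1e3).round(1))
E
```

```text
a [0.5561 0.2782 0.127 ] [ -1.9 118.6   0.6]
b [0.5411 0.2177 0.126 ] [ 60.5 119.7   1.6]
bapex [0.5422 0.2215 0.14  ] [ 56.5 105.7   1.5]
d [0.5218 0.1517 0.135 ] [129.2 110.8  -0.3]
cupc [0.5739 0.3384 0.034 ] [-64.7 211.5   2.7]
```

Request:
{"api": "apply_moves", "payload": {
  "moves": [
    [-1,-1,20,1,0,0,0],
    [-1,0,35,0,0,0,0],
    [-1,0,35,0,0,0,0],
    [-1,0,30,0,0,0,0],
    [-1,0,18,0,0,0,0],
    [-1,0,0,0,0,0,0],
    [1,0,0,0,0,0,0],
    [1,0,0,0,0,0,0],
    [1,0,0,0,0,0,0],
    [1,0,0,0,0,0,0],
    [1,0,0,0,0,0,0],
    [1,0,0,0,0,0,0],
    [1,0,0,0,0,0,0],
    [1,0,0,0,0,0,0]
  ]
}}

```text
time: 13.7
tool_pos: [0.5598, 0.2792, 0.1146]
tool_rot: [-0.434, 0.429, -0.56, 0.561]
contact_force: [-1.6, 0.2, 12.3]
gripper_width: 0.0
```

Request:
{"api": "apply_moves", "payload": {
  "moves": [
    [1,0,-10,0,0,0,0],
    [1,0,-30,0,0,0,0],
    [1,0,-40,0,0,0,0],
    [1,0,-40,0,0,0,0],
    [1,0,-30,0,0,0,0],
    [1,0,-5,0,0,0,0],
    [1,0,0,0,0,0,0]
  ]
}}

```text
time: 14.4
tool_pos: [0.5579, 0.2779, 0.266]
tool_rot: [-0.432, 0.43, -0.56, 0.561]
contact_force: [-0.2, 0.5, -0.3]
gripper_width: 0.004
```

The fingers closed on nothing, with a 12 N upward force. I need to look.

```bash
python3 - <<'E'
from h import *
s=manip.state()
cv2.imwrite('pics/s6.png',cv2.resize(np.hstack([manip.grab_frame('scene')[180:400,280:500],manip.grab_frame('side')[60:280,160:380]]),(800,400)))
im=manip.grab_frame('wrist');cv2.imwrite('pics/w6.png',im)
import pickle;pickle.dump((im,s),open('w6.pkl','wb'))
E
```

```text
(no output)
```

View pics/s6.png

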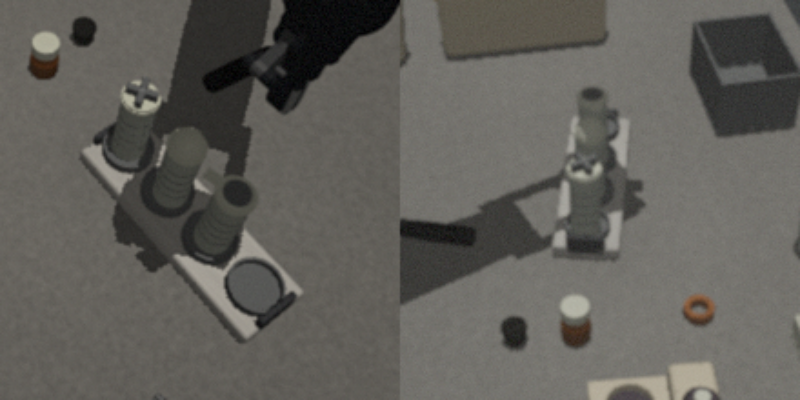

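View pics/w6.png

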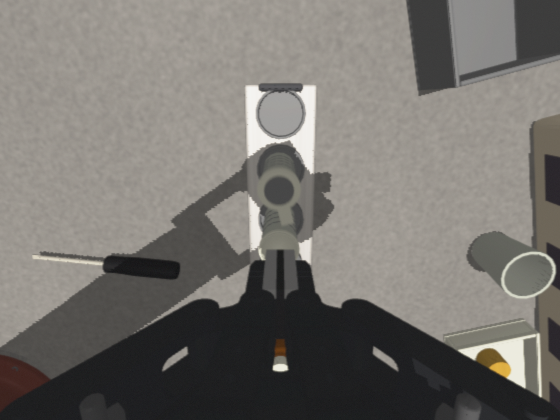

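Tube a is still upright in its cup, with its lid at (279,188) in the wrist view. I'll triangulate it.

```bash
python3 - <<'E'
from h import *
import pickle
im,s=pickle.load(open('w6.pkl','rb'));W=pose('wrist',s);Rm=Rt(s);S=pose('scene');D=pose('side')
u,v,w=(411,286),(265.6,112),(279,188)
for a,b in(([W,S,D],[w,u,v]),([W,S],[w,u]),([S,D],[u,v])):
    p=tri(a,b);print(p.round(4),(Rm.T@(p-s['tool_pos'])*1e3).round(1))
print(onz(W,w,.127),s['tool_pos'],s['gripper_width'])
for X in((.5561,.2782,.127),(.5561,.2782,.11)): print(proj(S,X),proj(D,X))
E
```

```text
[0.5553 0.2786 0.1272] [  0.2 138.9  -3. ]
[0.5587 0.2806 0.1372] [ -2.6 128.8  -0.2]
[0.5538 0.2805 0.1253] [ -1.2 140.7  -5. ]
[0.55749979 0.27648242 0.127     ] [0.55790743 0.27790199 0.26601891] 0.003927856350840642
[408.53018263 286.13027103] [266.15492827 111.50093764]
[406.21159139 290.71058849] [266.23999306 117.40735365]
```

The tube hasn't moved, so the fast full-force close must have squeezed off it. I'll retry more gently: pre-close in stages, 4 mm lower.

Request:
{"api": "apply_moves", "payload": {
  "moves": [
    [-1,0,0,-1,0,0,0],
    [-1,0,0,0,0,0,0],
    [-1,0,0,0,0,0,0],
    [-1,0,0,0,0,0,0],
    [-1,0,0,0,0,0,0],
    [-1,0,0,0,0,0,0],
    [-1,0,20,0,0,0,0],
    [-1,0,35,0,0,0,0],
    [-1,0,35,0,0,0,0],
    [-1,0,35,0,0,0,0],
    [-1,0,25,0,0,0,0],
    [-1,0,13,0,0,0,0],
    [-1,0,0,0,0,0,0],
    [-1,0,0,0,0,0,0],
    [0,0,0,0,0,0,0],
    [0,0,0,0,0,0,0],
    [0,0,0,0,0,0,0],
    [0,0,0,0,0,0,0],
    [0,0,0,0,0,0,0]
  ]
}}

```text
time: 16.45
tool_pos: [0.5565, 0.278, 0.1018]
tool_rot: [-0.431, 0.431, -0.56, 0.561]
contact_force: [0.6, 0.5, 0.4]
gripper_width: 0.498
```

Request:
{"api": "apply_moves", "payload": {
  "moves": [
    [0.1,0,0,0,0,0,0],
    [0.2,0,0,0,0,0,0],
    [0.3,0,0,0,0,0,0],
    [0.3,0,0,0,0,0,0],
    [0.3,0,0,0,0,0,0]
  ]
}}

```text
time: 16.95
tool_pos: [0.5566, 0.2781, 0.102]
tool_rot: [-0.431, 0.431, -0.56, 0.56]
contact_force: [-0.9, -0.6, 4.3]
gripper_width: 0.408
```

Request:
{"api": "apply_moves", "payload": {
  "moves": [
    [0.4,0,0,0,0,0,0],
    [0.5,0,0,0,0,0,0],
    [0.5,0,0,0,0,0,0]
  ]
}}

```text
time: 17.25
tool_pos: [0.5566, 0.2781, 0.102]
tool_rot: [-0.431, 0.431, -0.56, 0.561]
contact_force: [-0.1, -0.2, 4.9]
gripper_width: 0.409
```

Request:
{"api": "apply_moves", "payload": {
  "moves": [
    [0.5,0,-10,0,0,0,0],
    [0.5,0,-20,0,0,0,0],
    [0.5,0,-10,0,0,0,0],
    [0.5,0,0,0,0,0,0]
  ]
}}

```text
time: 17.65
tool_pos: [0.5576, 0.2783, 0.1435]
tool_rot: [-0.432, 0.43, -0.56, 0.561]
contact_force: [1.1, 0.6, -0.6]
gripper_width: 0.405
```

Request:
{"api": "apply_moves", "payload": {
  "moves": [
    [0.5,0,-20,0,0,0,0],
    [0.5,0,-40,0,0,0,0],
    [0.5,0,-35,0,0,0,0],
    [0.5,0,-15,0,0,0,0],
    [0.5,0,0,0,0,0,0]
  ]
}}

```text
time: 18.15
tool_pos: [0.5576, 0.2784, 0.2539]
tool_rot: [-0.433, 0.43, -0.56, 0.561]
contact_force: [-0.4, -0.8, -0.7]
gripper_width: 0.41
```

Request:
{"api": "apply_moves", "payload": {
  "moves": [
    [0.5,20,0,4,0,0,0],
    [0.5,40,0,7,0,0,0],
    [0.5,45,0,7,0,0,0],
    [0.5,45,0,7,0,0,0],
    [0.5,45,0,7,0,0,0],
    [0.5,45,0,7,0,0,0],
    [0.5,45,0,7,0,0,0],
    [0.5,45,0,7,0,0,0],
    [0.5,45,0,7,0,0,0],
    [0.5,45,0,7,0,0,0],
    [0.5,45,0,7,0,0,0],
    [0.5,40,0,8,0,-3,0],
    [0.5,22,0,8,0,-3,0],
    [0.5,0,0,0,0,-3,0],
    [0.5,0,0,0,0,0,0],
    [0.5,0,0,0,0,0,0]
  ]
}}

```text
time: 19.75
tool_pos: [0.5086, -0.2536, 0.249]
tool_rot: [0.473, -0.474, 0.526, -0.524]
contact_force: [0.4, 0.2, -0.7]
gripper_width: 0.41
```

```bash
python3 - <<'E'
from h import *
s=manip.state();im=manip.grab_frame('wrist');cv2.imwrite('pics/w7.png',im);Rm=Rt(s);W=pose('wrist',s)
print(s['tool_pos'],Rm.round(3).tolist(),s['gripper_width'],s['contact_force'])
for X in((.5092,-.2544),):print((Rm.T@(np.array([*X,s['tool_pos'][2]])-s['tool_pos'])*1e3).round(1))
m=np.zeros(im.shape[:2],np.uint8);m[(im[...,2].astype(int)-im[...,0]<8)]=255
for X in((.5154,-.1905,.026),(.5216,-.1265,.026)):
    u=proj(W,X);c=np.zeros_like(m);cv2.circle(c,(int(u[0]),int(u[1])),30,255,-1)
    k=max(cv2.findContours(m&c,cv2.RETR_EXTERNAL,cv2.CHAIN_APPROX_NONE)[0],key=cv2.contourArea);e=cv2.fitEllipse(k);print(u,e,onz(W,e[0],.026))
E
```

```text
[ 0.50862863 -0.25363283  0.24899067] [[-0.103, -0.003, 0.995], [-0.995, 0.002, -0.103], [-0.002, -1.0, -0.003]] 0.4104176693249022 [ 0.38914276  0.23551377 -0.72823799]
[ 0.7 -0.   0.6]
[280.44138921 113.10385796] ((280.3673095703125, 112.22772216796875), (41.97761535644531, 44.011474609375), 179.26303100585938) [ 0.51541457 -0.1895467   0.026     ]
[280.06965156  50.55821413] ((279.845458984375, 50.104984283447266), (44.61993408203125, 49.302825927734375), 178.9091033935547) [ 0.52140778 -0.1260362   0.026     ]
```

View pics/w7.png

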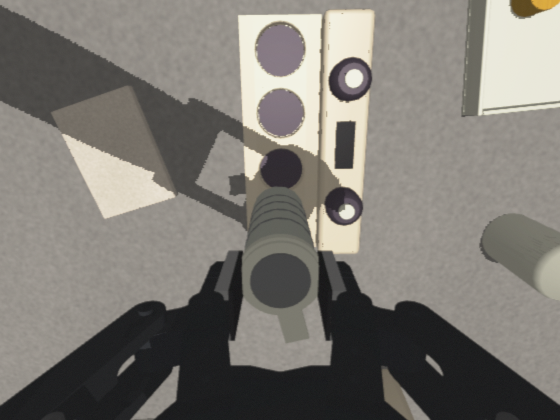

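a is held well, with its lid centre at (280,280) on the jaw axis. w2 is directly below, and the well fits agree to 1 mm.

Request:
{"api": "apply_moves", "payload": {
  "moves": [
    [0.5,0,20,1,0,0,0],
    [0.5,0,35,0,0,0,0],
    [0.5,0,35,0,0,0,0],
    [0.5,0,30,0,0,0,0],
    [0.5,0,15,0,0,0,0],
    [0.5,0,10,0,0,0,0],
    [0.5,0,2,0,0,0,0],
    [0.5,0,0,0,0,0,0],
    [0.5,0,0,0,0,0,0]
  ]
}}

```text
time: 20.7
tool_pos: [0.5115, -0.2551, 0.1064]
tool_rot: [-0.474, 0.473, -0.524, 0.526]
contact_force: [0.2, 0.0, 0.1]
gripper_width: 0.413
```

Request:
{"api": "apply_moves", "payload": {
  "moves": [
    [0.5,0,3,0,0,0,0],
    [0.5,0,2,0,0,0,0],
    [0.5,0,0,0,0,0,0]
  ]
}}

```text
time: 21.0
tool_pos: [0.5103, -0.2544, 0.0994]
tool_rot: [0.474, -0.474, 0.525, -0.525]
contact_force: [-1.1, 0.0, -0.1]
gripper_width: 0.409
```

Request:
{"api": "apply_moves", "payload": {
  "moves": [
    [0.5,0,2,0,0,0,0],
    [0.5,0,0,0,0,0,0]
  ]
}}

```text
time: 21.2
tool_pos: [0.5102, -0.2543, 0.0972]
tool_rot: [0.474, -0.474, 0.525, -0.525]
contact_force: [0.8, 0.5, -0.7]
gripper_width: 0.409
```

Request:
{"api": "apply_moves", "payload": {
  "moves": [
    [0.5,0,1,0,0,0,0],
    [0.5,0,0,0,0,0,0]
  ]
}}

```text
time: 21.4
tool_pos: [0.5103, -0.2544, 0.0964]
tool_rot: [0.474, -0.474, 0.525, -0.525]
contact_force: [-0.1, 0.4, -0.2]
gripper_width: 0.411
```

Request:
{"api": "apply_moves", "payload": {
  "moves": [
    [0.5,0,1,0,0,0,0],
    [0.5,0,0,0,0,0,0]
  ]
}}

```text
time: 21.6
tool_pos: [0.5105, -0.2546, 0.096]
tool_rot: [-0.474, 0.474, -0.525, 0.525]
contact_force: [0.2, 0.6, 2.0]
gripper_width: 0.413
```

Request:
{"api": "apply_moves", "payload": {
  "moves": [
    [0.5,0,1,0,0,0,0],
    [0.5,0,0,0,0,0,0]
  ]
}}

```text
time: 21.8
tool_pos: [0.5107, -0.2549, 0.096]
tool_rot: [-0.474, 0.474, -0.525, 0.525]
contact_force: [-2.7, 0.7, 6.8]
gripper_width: 0.41
```

Request:
{"api": "apply_moves", "payload": {
  "moves": [
    [-0.2,0,0,0,0,0,0],
    [-0.2,0,0,0,0,0,0],
    [-0.2,0,0,0,0,0,0],
    [-0.2,0,0,0,0,0,0],
    [-0.2,0,-8,0,0,0,0],
    [-0.2,0,-20,0,0,0,0],
    [-0.2,0,-40,0,0,0,0],
    [-0.2,0,-45,0,0,0,0],
    [-0.2,0,-35,0,0,0,0],
    [-0.2,0,0,0,0,0,0]
  ]
}}

```text
time: 22.8
tool_pos: [0.5133, -0.2563, 0.2509]
tool_rot: [-0.475, 0.473, -0.52, 0.529]
contact_force: [0.5, -0.8, 1.2]
gripper_width: 0.603
```

Request:
{"api": "apply_moves", "payload": {
  "moves": [
    [-1,-30,0,-2,0,0,0],
    [-1,-45,0,-2,0,0,0],
    [-1,-45,0,-2,0,0,0],
    [-1,-45,0,-2,0,0,0],
    [-1,-45,0,-2,0,0,0],
    [-1,-45,0,-2,0,0,0],
    [-1,-45,0,-2,0,0,0],
    [-1,-45,0,-2,0,0,0],
    [-1,-45,0,-2,0,0,0],
    [-1,-45,0,0,0,4.5,0],
    [-1,-35,0,0,0,4.5,0],
    [-1,0,0,0,0,0,0],
    [-1,0,0,0,0,0,0],
    [-1,0,0,0,0,0,0]
  ]
}}

```text
time: 24.2
tool_pos: [0.5431, 0.2137, 0.2421]
tool_rot: [-0.431, 0.431, -0.561, 0.561]
contact_force: [-0.5, -0.2, 0.5]
gripper_width: 1.002
```

```bash
python3 - <<'E'
from h import *
s=manip.state();im=manip.grab_frame('wrist')
sc=manip.grab_frame('scene')
v=np.hstack([im[40:370,190:420],sc[100:320,140:293].repeat(1,0) if 0 else cv2.resize(sc[110:240,140:290],(380,330))])
cv2.imwrite('pics/w8.png',v)
import pickle;pickle.dump((im,s),open('w8.pkl','wb'));print(s['tool_pos'],Rt(s).round(3).tolist(),s['gripper_width'],s['contact_force'])
W=pose('wrist',s)
for X in((.5405,.215,.126),(.521,.148,.135)):print(proj(W,X))
E
```

```text
[0.54306886 0.21372046 0.24211179] [[-0.257, -0.001, 0.966], [-0.966, -0.001, -0.257], [0.001, -1.0, -0.0]] 1.0018244645713494 [-0.50098433 -0.24299877  0.51452045]
[276.13381371 192.12321207]
[274.47247046 268.77060873]
```

View pics/w8.png

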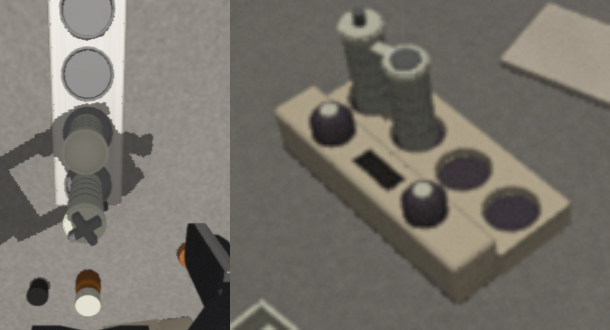

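The scene crop shows c and a standing in the rightmost two wells. The wrist crop has b's dome at full-image (275,191) and d's cross at (276,268), both within 1–2 px of prediction.

Request:
{"api": "apply_moves", "payload": {
  "moves": [
    [-1,-1,20,-3,0,0,0],
    [-1,0,35,0,0,0,0],
    [-1,0,35,0,0,0,0],
    [-1,0,30,0,0,0,0],
    [-1,0,18,0,0,0,0],
    [-1,0,0,0,0,0,0],
    [-1,0,0,0,0,0,0],
    [0,0,0,0,0,0,0],
    [0,0,0,0,0,0,0],
    [0,0,0,0,0,0,0],
    [0,0,0,0,0,0,0],
    [0,0,0,0,0,0,0]
  ]
}}

```text
time: 25.5
tool_pos: [0.5407, 0.2164, 0.1048]
tool_rot: [-0.431, 0.431, -0.56, 0.561]
contact_force: [-0.1, -0.1, -0.5]
gripper_width: 0.5
```

Request:
{"api": "apply_moves", "payload": {
  "moves": [
    [0.1,0,0,0,0,0,0],
    [0.2,0,0,0,0,0,0],
    [0.3,0,0,0,0,0,0],
    [0.3,0,0,0,0,0,0],
    [0.4,0,0,0,0,0,0],
    [0.5,0,0,0,0,0,0],
    [0.5,0,0,0,0,0,0]
  ]
}}

```text
time: 26.2
tool_pos: [0.5408, 0.2165, 0.1051]
tool_rot: [-0.431, 0.431, -0.56, 0.56]
contact_force: [-1.6, 0.4, 4.7]
gripper_width: 0.404
```

Request:
{"api": "apply_moves", "payload": {
  "moves": [
    [0.5,0,-10,0,0,0,0],
    [0.5,0,-30,0,0,0,0],
    [0.5,0,-40,0,0,0,0],
    [0.5,0,-40,0,0,0,0],
    [0.5,0,-28,0,0,0,0],
    [0.5,0,0,0,0,0,0]
  ]
}}

```text
time: 26.8
tool_pos: [0.5431, 0.2168, 0.2586]
tool_rot: [-0.434, 0.428, -0.559, 0.562]
contact_force: [-0.1, -0.6, 0.7]
gripper_width: 0.404
```

Request:
{"api": "apply_moves", "payload": {
  "moves": [
    [0.5,20,0,5,0,0,0],
    [0.5,40,0,8,0,0,0],
    [0.5,45,0,9,0,0,0],
    [0.5,45,0,9,0,0,0],
    [0.5,45,0,9,0,0,0],
    [0.5,45,0,9,0,0,0],
    [0.5,45,0,9,0,0,0],
    [0.5,45,0,9,0,0,0],
    [0.5,45,0,9,0,-3,0],
    [0.5,25,0,5,0,-3,0],
    [0.5,0,0,0,0,-3,0],
    [0.5,0,0,0,0,0,0],
    [0.5,0,0,0,0,0,0]
  ]
}}

```text
time: 28.1
tool_pos: [0.5171, -0.1908, 0.2511]
tool_rot: [0.473, -0.474, 0.526, -0.524]
contact_force: [-0.4, 0.8, -0.8]
gripper_width: 0.403
```

```bash
cat > chk.py <<'E'
from h import *
import sys
s=manip.state();Rm=Rt(s)
X=np.array([float(sys.argv[1]),float(sys.argv[2]),s['tool_pos'][2]])
print(s['tool_pos'],s['gripper_width'],Rm.round(3).tolist(),(Rm.T@(X-s['tool_pos'])*1e3).round(1))
E
python3 chk.py .5154 -.190
```

```text
[ 0.51710693 -0.1907781   0.25109883] 0.402935453864948 [[-0.103, -0.002, 0.995], [-0.995, 0.001, -0.103], [-0.001, -1.0, -0.002]] [-0.6  0.  -1.8]
```

Request:
{"api": "apply_moves", "payload": {
  "moves": [
    [0.5,0,20,-2,0,0,0],
    [0.5,0,35,0,0,0,0],
    [0.5,0,35,0,0,0,0],
    [0.5,0,30,0,0,0,0],
    [0.5,0,15,0,0,0,0],
    [0.5,0,8,0,0,0,0],
    [0.5,0,4,0,0,0,0],
    [0.5,0,2,0,0,0,0],
    [0.5,0,0,0,0,0,0],
    [0.5,0,0,0,0,0,0]
  ]
}}

```text
time: 29.1
tool_pos: [0.5164, -0.1914, 0.1049]
tool_rot: [-0.474, 0.473, -0.524, 0.526]
contact_force: [1.2, 0.0, 0.2]
gripper_width: 0.404
```

Request:
{"api": "apply_moves", "payload": {
  "moves": [
    [0.5,0,2,0,0,0,0],
    [0.5,0,0,0,0,0,0]
  ]
}}

```text
time: 29.3
tool_pos: [0.5157, -0.191, 0.1017]
tool_rot: [-0.474, 0.474, -0.525, 0.525]
contact_force: [-0.1, 0.6, -1.1]
gripper_width: 0.402
```

Request:
{"api": "apply_moves", "payload": {
  "moves": [
    [0.5,0,2,0,0,0,0],
    [0.5,0,0,0,0,0,0]
  ]
}}

```text
time: 29.5
tool_pos: [0.5154, -0.1908, 0.0992]
tool_rot: [0.474, -0.474, 0.525, -0.525]
contact_force: [0.3, -1.2, -0.5]
gripper_width: 0.403
```

Request:
{"api": "apply_moves", "payload": {
  "moves": [
    [0.5,0,1,0,0,0,0],
    [0.5,0,0,0,0,0,0]
  ]
}}

```text
time: 29.7
tool_pos: [0.5157, -0.1911, 0.0991]
tool_rot: [-0.474, 0.474, -0.525, 0.525]
contact_force: [-1.4, -0.1, 3.7]
gripper_width: 0.399
```

Request:
{"api": "apply_moves", "payload": {
  "moves": [
    [-0.2,0,0,0,0,0,0],
    [-0.2,0,0,0,0,0,0],
    [-0.2,0,0,0,0,0,0],
    [-0.2,0,0,0,0,0,0],
    [-0.2,0,-8,0,0,0,0],
    [-0.2,0,-20,0,0,0,0],
    [-0.2,0,-40,0,0,0,0],
    [-0.2,0,-45,0,0,0,0],
    [-0.2,0,-35,0,0,0,0],
    [-0.2,0,0,0,0,0,0]
  ]
}}

```text
time: 30.7
tool_pos: [0.5186, -0.1924, 0.2548]
tool_rot: [-0.475, 0.472, -0.521, 0.529]
contact_force: [0.9, 0.3, 1.3]
gripper_width: 0.598
```

Request:
{"api": "apply_moves", "payload": {
  "moves": [
    [-1,-30,0,-3,0,0,0],
    [-1,-45,0,-5,0,0,0],
    [-1,-45,0,-5,0,0,0],
    [-1,-45,0,-5,0,0,0],
    [-1,-45,0,-5,0,0,0],
    [-1,-45,0,-5,0,0,0],
    [-1,-45,0,0,0,4.5,0],
    [-1,-35,0,0,0,4.5,0],
    [-1,0,0,0,0,0,0],
    [-1,0,0,0,0,0,0],
    [-1,0,0,0,0,0,0]
  ]
}}

```text
time: 31.8
tool_pos: [0.5246, 0.144, 0.2462]
tool_rot: [-0.431, 0.431, -0.561, 0.561]
contact_force: [0.1, -0.3, 0.6]
gripper_width: 1.001
```

```bash
python3 chk.py .522 .1487; python3 - <<'E'
from h import *
s=manip.state();im=manip.grab_frame('wrist')
sc=manip.grab_frame('scene')
cv2.imwrite('pics/w9.png',np.hstack([im[40:370,190:420],cv2.resize(sc[110:240,140:290],(380,330))]))
W=pose('wrist',s)
print(proj(W,(.522,.1487,.138)))
E
```

```text
[0.52456048 0.14400224 0.24615492] 1.0008225677306128 [[-0.257, -0.001, 0.966], [-0.966, -0.0, -0.257], [0.001, -1.0, -0.0]] [-3.9 -0.  -3.7]
[274.96251252 190.89440316]
```

View pics/w9.png

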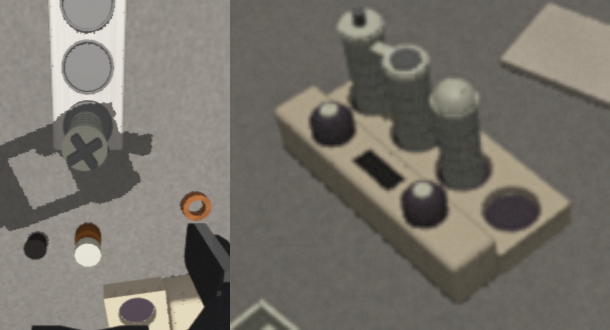

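c, a and b stand in their wells. d's cross is at full-image (275,188), so I'll correct by x -5, z -4.

Request:
{"api": "apply_moves", "payload": {
  "moves": [
    [-1,-5,20,-4,0,0,0],
    [-1,0,35,0,0,0,0],
    [-1,0,35,0,0,0,0],
    [-1,0,33,0,0,0,0],
    [-1,0,20,0,0,0,0],
    [-1,0,0,0,0,0,0],
    [-1,0,0,0,0,0,0],
    [0,0,0,0,0,0,0],
    [0,0,0,0,0,0,0],
    [0,0,0,0,0,0,0],
    [0,0,0,0,0,0,0],
    [0,0,0,0,0,0,0]
  ]
}}

```text
time: 33.1
tool_pos: [0.5223, 0.1507, 0.1039]
tool_rot: [-0.431, 0.431, -0.56, 0.561]
contact_force: [-0.6, -0.1, 0.2]
gripper_width: 0.498
```

Request:
{"api": "apply_moves", "payload": {
  "moves": [
    [0.1,0,0,0,0,0,0],
    [0.2,0,0,0,0,0,0],
    [0.3,0,0,0,0,0,0],
    [0.3,0,0,0,0,0,0],
    [0.4,0,0,0,0,0,0],
    [0.5,0,0,0,0,0,0],
    [0.5,0,0,0,0,0,0]
  ]
}}

```text
time: 33.8
tool_pos: [0.5224, 0.1508, 0.1041]
tool_rot: [-0.431, 0.431, -0.56, 0.561]
contact_force: [-2.1, -0.0, 5.7]
gripper_width: 0.407
```

Request:
{"api": "apply_moves", "payload": {
  "moves": [
    [0.5,0,-10,0,0,0,0],
    [0.5,0,-30,0,0,0,0],
    [0.5,0,-40,0,0,0,0],
    [0.5,0,-40,0,0,0,0],
    [0.5,0,-28,0,0,0,0],
    [0.5,0,0,0,0,0,0]
  ]
}}

```text
time: 34.4
tool_pos: [0.5247, 0.1509, 0.2574]
tool_rot: [-0.434, 0.428, -0.559, 0.562]
contact_force: [-0.2, -0.3, -0.8]
gripper_width: 0.406
```

Request:
{"api": "apply_moves", "payload": {
  "moves": [
    [0.5,20,0,5,0,0,0],
    [0.5,40,0,10,0,0,0],
    [0.5,45,0,12,0,0,0],
    [0.5,45,0,12,0,0,0],
    [0.5,45,0,12,0,0,0],
    [0.5,45,0,12,0,-3,0],
    [0.5,27,0,6,0,-3,0],
    [0.5,0,0,0,0,-3,0],
    [0.5,0,0,0,0,0,0],
    [0.5,0,0,0,0,0,0]
  ]
}}

```text
time: 35.4
tool_pos: [0.5212, -0.1248, 0.2501]
tool_rot: [0.473, -0.474, 0.526, -0.525]
contact_force: [0.2, -0.4, -1.7]
gripper_width: 0.405
```

```bash
python3 chk.py .5214 -.1262
```

```text
[ 0.52124752 -0.12483111  0.25010475] 0.40548289179730085 [[-0.103, -0.002, 0.995], [-0.995, 0.001, -0.103], [-0.001, -1.0, -0.002]] [ 1.3 -0.   0.3]
```

Request:
{"api": "apply_moves", "payload": {
  "moves": [
    [0.5,1,20,0,0,0,0],
    [0.5,0,35,0,0,0,0],
    [0.5,0,35,0,0,0,0],
    [0.5,0,30,0,0,0,0],
    [0.5,0,15,0,0,0,0],
    [0.5,0,8,0,0,0,0],
    [0.5,0,4,0,0,0,0],
    [0.5,0,2,0,0,0,0],
    [0.5,0,0,0,0,0,0],
    [0.5,0,0,0,0,0,0]
  ]
}}

```text
time: 36.4
tool_pos: [0.5225, -0.1265, 0.1038]
tool_rot: [-0.474, 0.473, -0.524, 0.526]
contact_force: [0.2, 0.2, -0.9]
gripper_width: 0.41
```

Request:
{"api": "apply_moves", "payload": {
  "moves": [
    [0.5,0,2,0,0,0,0],
    [0.5,0,0,0,0,0,0]
  ]
}}

```text
time: 36.6
tool_pos: [0.5218, -0.1262, 0.1007]
tool_rot: [-0.474, 0.474, -0.525, 0.525]
contact_force: [0.1, 0.6, -0.9]
gripper_width: 0.402
```

Request:
{"api": "apply_moves", "payload": {
  "moves": [
    [0.5,0,2,0,0,0,0],
    [0.5,0,0,0,0,0,0]
  ]
}}

```text
time: 36.8
tool_pos: [0.5215, -0.1261, 0.0982]
tool_rot: [0.474, -0.474, 0.525, -0.525]
contact_force: [-0.0, 0.2, -1.0]
gripper_width: 0.405
```

Request:
{"api": "apply_moves", "payload": {
  "moves": [
    [0.5,0,1,0,0,0,0],
    [0.5,0,0,0,0,0,0]
  ]
}}

```text
time: 37.0
tool_pos: [0.5217, -0.1263, 0.0981]
tool_rot: [-0.474, 0.474, -0.525, 0.525]
contact_force: [-2.5, -0.3, 4.4]
gripper_width: 0.401
```

Request:
{"api": "apply_moves", "payload": {
  "moves": [
    [-0.2,0,0,0,0,0,0],
    [-0.2,0,0,0,0,0,0],
    [-0.2,0,0,0,0,0,0],
    [-0.2,0,0,0,0,0,0],
    [-0.2,0,-8,0,0,0,0],
    [-0.2,0,-20,0,0,0,0],
    [-0.2,0,-40,0,0,0,0],
    [-0.2,0,-45,0,0,0,0],
    [-0.2,0,-45,0,0,0,0],
    [-0.2,0,-45,0,0,0,0],
    [-0.2,45,0,0,0,0,0],
    [-0.2,45,0,0,0,0,0],
    [-0.2,45,0,0,0,0,0],
    [-0.2,45,0,0,0,0,0],
    [-0.2,0,0,0,0,0,0],
    [-0.2,0,0,0,0,0,0],
    [-0.2,0,0,0,0,0,0]
  ]
}}

```text
time: 38.7
tool_pos: [0.5035, -0.3044, 0.3009]
tool_rot: [-0.474, 0.474, -0.525, 0.525]
contact_force: [0.9, 0.1, -0.0]
gripper_width: 0.6
```

```bash
python3 - <<'E'
from h import *
s=manip.state();im=manip.grab_frame('wrist');D=manip.grab_frame('side')
cv2.imwrite('pics/w10.png',np.hstack([im[0:330,190:420],cv2.resize(D[210:410,230:380],(300,330))]))
import pickle;pickle.dump((im,s),open('w10.pkl','wb'));W=pose('wrist',s)
for X in((.503,-.319),(.5092,-.2544),(.5154,-.190),(.5214,-.1262)):print(proj(W,(*X,.12))-[190,0])
E
```

```text
[ 90.40938385 189.63904509]
[ 90.06477807 127.75972267]
[89.69827073 58.35111639]
[ 89.12894787 -19.50688034]
```

View pics/w10.png

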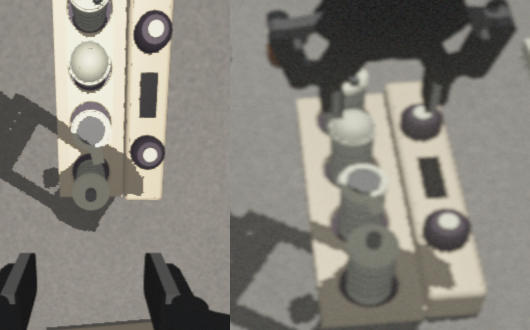

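All four tubes stand in their wells. The lids of c (90,190), a (91,127) and b (90,62) sit within about 4 px of the well-centre predictions. d's foot is in the leftmost well, and nothing is touching the robot, so I'm handing in.

```bash
python3 -c "
from plant import manip
print(manip.job_done(), manip.state()['time'])"
```

```text
the job is handed in; nothing more can be done
the job is handed in; nothing more can be done
```

All four tubes are in the station in reverse order, and I handed the job in at about 39 s of robot time. The carrier read c, a, b, d from left to right. c is in the rightmost well, then a and b, with d in the leftmost. I lowered each one until the floor pushed back with 4–7 N, then released it with a part-open gripper.

- **Last checks:** in the final wrist and side views the tubes stand upright and clear of the gripper. The lids of c and a are within about 1 px of the well centres. b's dome is about 4 px off, and some of that is its height. d's lid was outside the wrist view, so for d I only have its release pose (within 1 mm of the well centre), the floor contact force and its foot showing in the well.
- **One failed step:** the first grasp of tube a closed on nothing and pressed with 12 N upward. The tube stayed upright in its cup. A gentler, staged close a little lower held, and I used it for the remaining tubes. I don't know for certain why the first try slipped.

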